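# Move a tasting row of cheeses from ripening tray to display rack in order

## Task

The three cheeses on the pale ripening tray stand in tasting order, starting at the tray's brass card holder. Move them to the empty dark display rack, one to the middle of each bay and in the same order counted from the rack's own brass card holder, so that the cheese next to the tray's holder ends up next to the rack's holder. Keep each one upright (the half wheel on its cut face, lengthwise in its bay), set it down gently rather than dropping it, and do not shift the honey jar in front of the wire slicer or the price stand behind the rack.

Things in the scene. Friction and masses are not known exactly. Their poses are not given: they have to be found in the camera images.
- drum: pale drum-shaped cheese, about 62 mm across, 72 tall, upright. Origin: centre of its underside, z up. Sits in the round seat; turned any way.
- brick: grey ash-coated block, a truncated pyramid: 57 (its x) by 63 (its y) at the foot, about 34 across at the top, 54 tall; sides lean in about 12 degrees. Origin: centre of its underside, z up. Sits in the square seat.
- half: half wheel of yellow-crusted cheese standing upright on its straight cut face like a half moon: 146 long (its x), 36 thick (its y), 74 high at mid-length, falling away to both ends. Origin: centre of the cut face it stands on, z up. Grip across the 36 mm. Sits in the channel seat.
- tray: pale wooden ripening tray, fixed, 150 (x) by 274 (y), left of centre. Three wooden seat blocks lie side by side along its y at y = -86, 0, +86, in varying order. Origin: centre of its underside, z up. End boards at y = +-133, 8 thick, 26 high. Sloping brass card holder with a blank card outside the +y end board (to y = +155, 31 high), the end nearest the robot.
- seat_round: pale wooden seat block fixed on the tray, 148 (x) by 82 (y), 14 thick, with a round recess 71 wide and 6 deep for the drum. Stays on the tray; where it sits along the tray's y marks the drum's place in the row. Origin: centre of its underside, 8 above the table; the recess floor is 16 above the table.
- seat_square: seat block like seat_round, but with a rectangular recess 65 (x) by 71 (y), 6 deep, for the brick. Origin: centre of its underside; recess floor 16 above the table.
- seat_channel: seat block like seat_round, but with a channel 46 wide (y), 6 deep, open at both ends (x), for the half wheel. Origin: centre of its underside; channel floor 16 above the table.
- rack: dark slatted display rack, fixed, empty, right of centre, 150 (x) by 274 (y). Three equal bays along its y, centres y = -86, 0, +86, each 80 wide and 146 deep (x), floor 16 above the table, divided by battens 6 wide standing 10 above the floor. Origin: centre of its underside, z up. End boards at y = +-133, 8 thick, 30 high. Brass card holder with a blank card outside the -y end board (to y = -155), the right-hand end.
- jar: honey jar in front of the wire slicer, 71 mm across, 110 tall, loose bystander. Origin: centre of its underside.
- price_stand: price stand behind the rack, loose bystander: round foot 42 across, thin stem, black card 75 wide, top at 106. Origin: centre of its underside.

How it is judged (in metres and radians):
At the end, for the whole second after the job is handed in: Each cheese stands at rest in the rack bay that has the same place from the rack's card holder as its seat has from the tray's: within 15 mm along the row, 20 mm across, upright on the floor, the half wheel within 0.25 rad of lengthwise. Jar and price stand within 20 mm of their starts (((y of seat_round in the frame of tray between 0.056 and 0.116 m and y of drum in the frame of rack between -0.101 and -0.071 m) or (y of seat_round in the frame of tray between -0.03 and 0.03 m and y of drum in the frame of rack between -0.015 and 0.015 m) or (y of seat_round in the frame of tray between -0.116 and -0.056 m and y of drum in the frame of rack between 0.071 and 0.101 m)) and x of drum in the frame of rack between -0.02 and 0.02 m and z of drum in the frame of rack between 0.011 and 0.021 m and angle between each of drum, brick, half's own z axis and vertical below 0.12 rad and linear speed of each of drum, brick, half below 0.02 m/s and angular speed of each of drum, brick, half below 0.2 rad/s and ((y of seat_square in the frame of tray between 0.056 and 0.116 m and y of brick in the frame of rack between -0.101 and -0.071 m) or (y of seat_square in the frame of tray between -0.03 and 0.03 m and y of brick in the frame of rack between -0.015 and 0.015 m) or (y of seat_square in the frame of tray between -0.116 and -0.056 m and y of brick in the frame of rack between 0.071 and 0.101 m)) and x of brick in the frame of rack between -0.02 and 0.02 m and z of brick in the frame of rack between 0.011 and 0.021 m and ((y of seat_channel in the frame of tray between 0.056 and 0.116 m and y of half in the frame of rack between -0.101 and -0.071 m) or (y of seat_channel in the frame of tray between -0.03 and 0.03 m and y of half in the frame of rack between -0.015 and 0.015 m) or (y of seat_channel in the frame of tray between -0.116 and -0.056 m and y of half in the frame of rack between 0.071 and 0.101 m)) and x of half in the frame of rack between -0.02 and 0.02 m and z of half in the frame of rack between 0.011 and 0.021 m and angle between the x axis of half and the x axis of rack, either way round below 0.25 rad and distance of each of jar, price_stand from where it was at the start of the episode below 0.02 m); the robot touches nothing.
It fails at once if a cheese is dropped: untouched by anything with its underside over 55 mm above the table ((height (world z) of drum above 0.055 m and contact force between drum and anything else below 0.001 N) or (height (world z) of brick above 0.055 m and contact force between brick and anything else below 0.001 N) or (height (world z) of half above 0.055 m and contact force between half and anything else below 0.001 N)).
It fails at once if a cheese is tipped by more than 0.6 rad (angle between any of drum, brick, half's own z axis and vertical above 0.6 rad).
It fails at once if the jar or the price stand is shifted by over 30 mm or tipped by over 0.4 rad (distance of any of jar, price_stand from where it was at the start of the episode above 0.03 m or angle between any of jar, price_stand's own z axis and vertical above 0.4 rad).
It also fails if it takes over 88 s, if anything falls off the work surface, if the arm or the gripper's body presses on something with over 40 N, if the wrist force passes 120 N, or if a joint passes its speed limit or range.

## Robot

A 6-joint arm with a two-finger parallel gripper is mounted at the origin on a cart in front of the work surface, level with it; the furniture and walls round the work are solid. World frame = base frame: x ahead of the robot, y to its left, z up, the work surface at z = 0. Lengths are in m, angles in degrees, forces in N, time in s.
With the tool pointing down it reaches from about 0.375 to 0.825 m from the base axis. Payload 5.5 kg.
Tool frame: the origin (TCP) lies between the finger pads; the fingertips stand 19 mm ahead of it and the grasp point (between the pads) is the TCP (r.tcp_to_tips is the distance from the TCP to the fingertips, in m); z points along the fingers, y is the direction in which the jaws open and shut (so a half turn about z gives the same grasp; the last joint's range is limited). The gripper opens to 85 mm and grips with 20 to 120 N. Pads are 22 mm wide; open, the fingers measure 114 mm over their backs; the gripper's body (76 mm by 85 mm) begins 54 mm behind the grasp point. The pads swing forward as they close: fully open they stand 13 mm farther back than shut.
Start: joints at [-76.776, 17.962, -2.699, 69.339, 0, 90], TCP at [0.137, -0.584, 0.25] pointing down, gripper open.
Joint ranges: [-152.73, 152.73], [-39.44, 99.34], [-58.76, 71.6], [-118.89, 123.64], [-81.53, 83.1], [-180, 180]. Speed limits (degrees/s): [136.94, 136.94, 172.46, 180, 180, 180].

## Interface

Orientations are given as a 3x3 rotation matrix whose columns are the frame's x, y, z axes.
In Python, from plant import r, vision, job, look_for, regions_of, tip_of gives the robot as it stands.
- The arm moves only by the shell command python3 -m pendant 'ROWS' [FORCE]. ROWS is JSON, a list of rows, each a list of 3 entries, a list of its own where there are three numbers: the closure, from -1 (fully open) to 1 (shut), so that 0 is half open, then the shift along the tool's x, y, z in mm, then the turn about the tool's z in degrees. A call has 1 to 20 rows; each row is the pose to reach, as a shift and turn from the pose commanded when the call began, along the tool's axes at that moment; what a row does not reach only later rows make up. A row lasts 1/12 s, in which the tool goes at most 41.7 mm and 7.16 degrees, less where a joint would pass 70% of its speed; a pose out of reach is approached as far as the arm can. A call with a gripper value outside its range is refused whole. The fingers move at their own pace and stop on an object; FORCE is the grip in N (left out, the last holds). Time passes only in rows, so rows that repeat a pose let the fingers close. It gives the time, the measured TCP pose, the force and the opening at its end, in the units of the state.
- r.state(): the state, without advancing time (a new reading comes with each control period).
- vision.capture(name): name is "side" or "top" or "wrist"; returns a dict with "color" (400x640x3 uint8, blue, green, red), "camera_matrix" (3x3 intrinsics, pixels), "k1" (the pictures are not rectified: a ray, as slopes to the right and down, at radius r is drawn at 1 + k1 r^2 times it, then the intrinsics apply), "origin" and "attitude" of the camera in the world. Camera axes: x right, y down, z forward; pixel columns grow to the right and rows downward; lengths in m; the calibration is good to about 2 mm. A picture is of the moment at which its call begins. There is no depth.
- job.job_done(): hands the job in, once; it reports no verdict.
Trained networks look in a picture, given as the dict that the camera call returned (one of the last four; its "shot" number tells which), for a name from the list of things; names that differ only in an ending like _2 or _b are one class to them, and where a whole thing is asked for, a point or a joint stands for the part that bears it (a point fixed in the world has none). Each returns a list of dicts, best first, with "confidence" (0 to 1); they miss things now and then, are a little off and sometimes report something else, mostly with a low value. They report only what shows in the picture. A call takes as long as a camera call.
- look_for(picture, target): "at" ([x, y, z] in m, in the coordinates of the camera as it stood for that picture, good to about 4 mm: the middle of the surface that is visible of it).
- regions_of(picture, target): "pixels" (400x640 bool, what is visible of it).
- tip_of(picture, target): "at" ([x, y, z] in m, in the coordinates of the camera as it stood for that picture, good to about 4 mm: a listed point, or the origin of a listed thing).
The state is a dict: "t": time; "q": joint angles; "qd": joint speeds; "joint_efforts": joint torques, N m; "tcp_pos": TCP position; "tool_rot": TCP orientation; "force": force on the tool from outside, world axes, zero at the start; "moment": the same for the moment, N m; "finger_gap": finger opening in m.
Only numpy, scipy, OpenCV 4.12 (cv2) and the standard library are available. Lean on these libraries where they do the work, as an engineer would, in place of code of your own. Each camera call takes 0.05 s, during which the arm holds its last target.

## Working session

There is one attempt and no reset: what is moved stays moved. The work goes in short steps, Python scripts to look and compute and a shell command to move; the robot and the scene stay as the last step left them, time stands still between calls to the robot, and variables do not carry over. Pictures are saved under pics/ and viewed, and the job is handed in when it is done.

```bash
ls; mkdir -p pics
python3 - <<'E'
from plant import r, vision
import cv2
print(r.state())
for n in ["side","top","wrist"]:
    c=vision.capture(n); cv2.imwrite(f"pics/{n}0.png",c["color"]); print(n,c["origin"],c["attitude"],c["camera_matrix"],c["k1"])
E
```

```text
pics
{'t': 0.0, 'q': array([-7.67758140e+01,  1.80036665e+01, -2.75518174e+00,  6.93368785e+01,
        2.82301208e-04,  8.99995311e+01]), 'qd': array([-0.00493468, -0.10703531, -0.02759036,  0.10476756,  0.05377773,
        0.03155154]), 'joint_efforts': array([-2.85843225e-04, -5.39591289e+01,  3.39748871e+01,  1.91037543e-02,
        5.05055614e-04, -1.78519412e-05]), 'tcp_pos': array([ 0.13713689, -0.58357123,  0.2494327 ]), 'tool_rot': array([[ 9.73480553e-01,  2.28769470e-01, -3.77406501e-04],
       [ 2.28769781e-01, -9.73479193e-01,  1.62756914e-03],
       [ 4.94075271e-06, -1.67074611e-03, -9.99998604e-01]]), 'force': array([-0.76730214, -0.39666347,  0.75024971]), 'moment': array([ 0.00366159, -0.00528284,  0.04666064]), 'finger_gap': 0.08533358836398072}
side [0.12855517 1.03229384 0.4719377 ] [[-0.91303802 -0.11357148  0.39174366]
 [-0.40704224  0.3150374  -0.8573611 ]
 [-0.02604213 -0.94225949 -0.33386951]] [[457.73187712   0.         322.9995596 ]
 [  0.         457.73187712 206.06219267]
 [  0.           0.           1.        ]] -0.13296701357623797
top [ 5.60015995e-01 -3.90241238e-04  9.54863022e-01] [[-0.02254477 -0.99875296  0.04454493]
 [-0.99949694  0.02351095  0.0212864 ]
 [-0.02230715 -0.04404263 -0.99878058]] [[374.83038059   0.         317.67019756]
 [  0.         374.83038059 194.77994799]
 [  0.           0.           1.        ]] -0.004251839679480866
wrist [ 0.20648342 -0.56830416  0.37262589] [[ 0.22857521 -0.93424878 -0.27373819]
 [-0.97352501 -0.2198021  -0.06273821]
 [-0.00155513  0.28083138 -0.95975586]] [[326.87001771   0.         318.94854503]
 [  0.         326.87001771 202.58803552]
 [  0.           0.           1.        ]] -0.012211437807108925
```

View pics/top0.png

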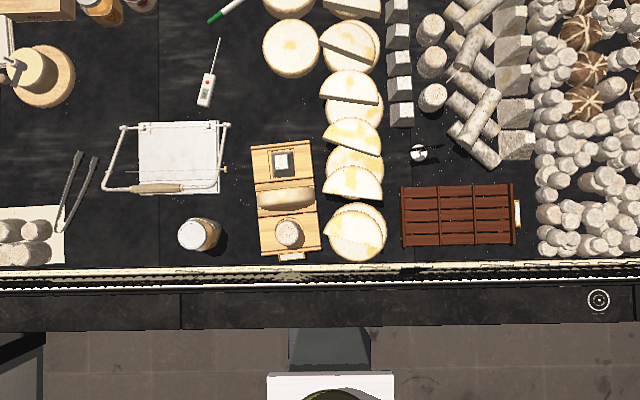

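View pics/side0.png

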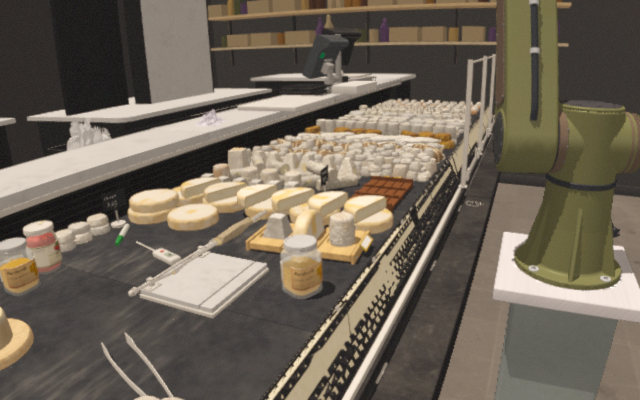

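```bash
cat > h.py <<'E'
import numpy as np, cv2
from plant import r, vision, look_for, regions_of, tip_of
def proj(c,P):
    P=np.atleast_2d(P); q=(P-c["origin"])@c["attitude"]; s=q[:,:2]/q[:,2:]
    s=s*(1+c["k1"]*(s**2).sum(1,keepdims=True)); K=c["camera_matrix"]
    return s@K[:2,:2].T+K[:2,2]
def ray(c,uv):
    K=c["camera_matrix"]; d=(np.atleast_2d(uv).astype(float)-K[:2,2])/K[0,0]; s=d.copy()
    for _ in range(10): s=d/(1+c["k1"]*(s**2).sum(1,keepdims=True))
    return np.c_[s,np.ones(len(s))]@c["attitude"].T
def atz(c,uv,z):
    v=ray(c,uv); o=c["origin"]; return o+v*((z-o[2])/v[:,2])[:,None]
def world(c,p): return c["origin"]+c["attitude"]@np.array(p)
E
python3 - <<'E'
from h import *
np.set_printoptions(precision=4,suppress=True)
for n in ["top","side"]:
    c=vision.capture(n)
    im=c["color"].copy()
    for t in ["drum","brick","half","tray","seat_round","seat_square","seat_channel","rack","jar","price_stand"]:
        for f in (look_for,tip_of):
            R=f(c,t)
            print(n,t,f.__name__,[(world(c,d["at"]).round(3).tolist(),round(d["confidence"],2)) for d in R[:2]])
    if n=="top":
        cv2.imwrite("pics/tray1.png",cv2.resize(im[120:270,230:330],None,fx=5,fy=4*1.0,interpolation=cv2.INTER_CUBIC)[:600])
        cv2.imwrite("pics/rack1.png",cv2.resize(im[130:270,385:545],None,fx=4,fy=4,interpolation=cv2.INTER_CUBIC))
E
```

```text
top drum call [([0.513, 0.09, 0.085], 0.65)]
top drum call [([0.513, 0.095, 0.016], 0.74)]
top brick call [([0.676, 0.104, 0.054], 0.62)]
top brick call [([0.677, 0.111, 0.016], 0.79)]
top half call [([0.596, 0.091, 0.084], 0.93)]
top half call [([0.597, 0.098, 0.017], 0.67)]
top tray call [([0.468, 0.093, 0.022], 0.86), ([0.546, -0.327, 0.014], 0.62)]
top tray call []
top seat_round call [([0.512, 0.085, 0.022], 0.89), ([0.682, 0.114, 0.021], 0.16)]
top seat_round call [([0.512, 0.096, 0.009], 0.87)]
top seat_square call [([0.683, 0.113, 0.021], 0.7)]
top seat_square call [([0.682, 0.106, 0.01], 0.68)]
top seat_channel call [([0.58, 0.097, 0.02], 0.9)]
top seat_channel call [([0.596, 0.098, 0.007], 0.79)]
top rack call [([0.546, -0.328, 0.015], 0.76)]
top rack call [([0.545, -0.322, 0.001], 0.64)]
top jar call [([0.517, 0.292, 0.107], 0.93), ([0.546, -0.328, 0.016], 0.63)]
top jar call [([0.514, 0.305, -0.002], 0.57)]
top price_stand call [([0.7, -0.233, 0.011], 0.7)]
top price_stand call [([0.681, 0.109, 0.019], 0.7), ([0.702, -0.237, -0.001], 0.69)]
side drum call [([0.505, 0.115,
[... 267 characters left out ...]
, 0.019], 0.95), ([0.688, 0.11, 0.011], 0.52)]
side tray call [([0.46, 0.125, 0.024], 0.78)]
side tray call []
side seat_round call [([0.494, 0.143, 0.02], 0.65)]
side seat_round call [([0.511, 0.09, 0.008], 0.68)]
side seat_square call [([0.678, 0.174, 0.025], 0.97)]
side seat_square call [([0.681, 0.108, 0.009], 0.83)]
side seat_channel call []
side seat_channel call [([0.597, 0.096, 0.005], 0.58)]
side rack call [([0.53, -0.367, 0.017], 0.82)]
side rack call [([0.545, -0.325, 0.002], 0.63)]
side jar call [([0.494, 0.328, 0.066], 0.72)]
side jar call [([0.51, 0.305, -0.001], 0.6)]
side price_stand call [([0.493, 0.142, 0.021], 0.65), ([0.704, -0.237, 0.077], 0.61)]
side price_stand call []
```

Run:
```python
import cv2
im=cv2.imread("pics/side0.png"); cv2.imwrite("pics/sidez.png",cv2.resize(im[150:300,230:480],None,fx=3.2,fy=3.2,interpolation=cv2.INTER_CUBIC))
```

```text
(no output)
```

View pics/tray1.png

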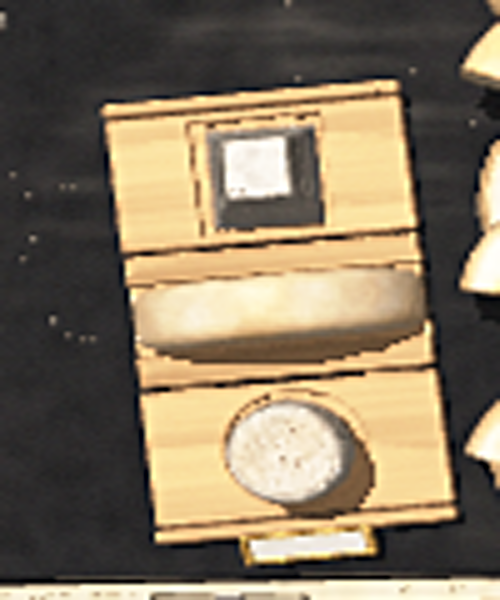

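View pics/rack1.png

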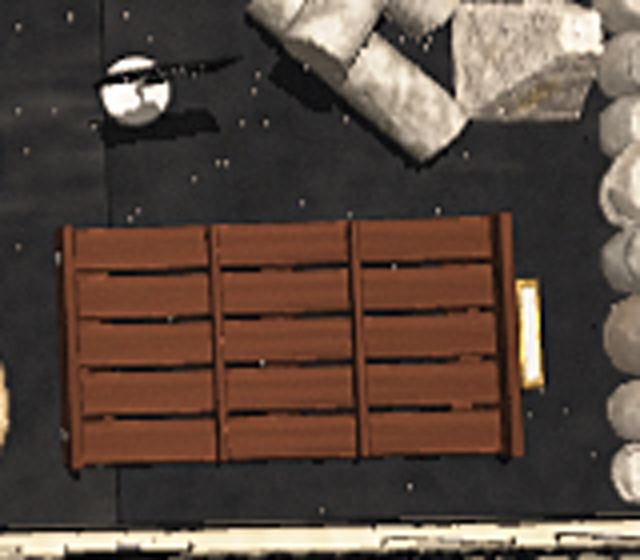

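View pics/sidez.png

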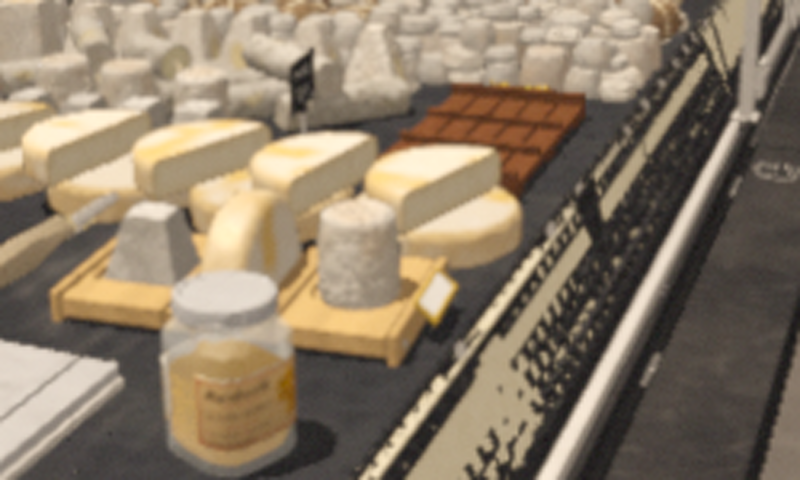

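Run:
```python
from h import *
np.set_printoptions(precision=4,suppress=True)
c=vision.capture("side")
print(atz(c,[[462,205],[470,60],[468,190],[485,150]],0.0))
P=[[x,y,0.0] for x in (.3,.37) for y in (0.,-.3,-.6,-.9)]
print(proj(c,P))
t=vision.capture("top")
# edges in tray1: px=230+u/5, py=120+v/4
def T(u,v): return [230+u/5,120+v/4]
def Rk(u,v): return [385+u/4,130+v/4]
print("tray end far top L,R", atz(t,[T(105,100),T(400,82)],.026))
print("tray near L,R", atz(t,[T(157,540),T(457,515)],.026))
print("half ends ridge", atz(t,[T(140,318),T(425,295)],.04))
print("rack L top/bot", atz(t,[Rk(68,228),Rk(77,465)],.03))
print("rack R top/bot", atz(t,[Rk(506,214),Rk(518,455)],.03))
print("rack battens", atz(t,[Rk(214,228),Rk(222,460),Rk(355,222),Rk(363,457)],.026))
print("brick top", atz(t,[T(258,168)],.07),"drum top",atz(t,[T(288,450)],.088), "half top", atz(t,[T(280,308)],.085))
```

```text
[[  0.2831  -0.3339   0.    ]
 [  1.9542 -14.7017   0.    ]
 [  0.2852  -0.4954  -0.    ]
 [  0.2884  -1.1511   0.    ]]
[[435.7544 246.9262]
 [454.7842 207.8811]
 [467.5358 181.3275]
 [476.6425 162.1595]
 [407.8742 242.9117]
 [431.8483 205.2622]
 [448.1058 179.4736]
 [459.8122 160.768 ]]
tray end far top L,R [[0.7302 0.1837 0.026 ]
 [0.7376 0.0355 0.026 ]]
tray near L,R [[0.4557 0.1619 0.026 ]
 [0.4681 0.0132 0.026 ]]
half ends ridge [[0.5927 0.1656 0.04  ]
 [0.6035 0.0256 0.04  ]]
rack L top/bot [[ 0.6155 -0.1886  0.03  ]
 [ 0.4704 -0.1894  0.03  ]]
rack R top/bot [[ 0.6177 -0.4558  0.03  ]
 [ 0.4709 -0.4565  0.03  ]]
rack battens [[ 0.6136 -0.2791  0.026 ]
 [ 0.4712 -0.2787  0.026 ]
 [ 0.6153 -0.3655  0.026 ]
 [ 0.4713 -0.3645  0.026 ]]
brick top [[0.6795 0.1025 0.07  ]] drum top [[0.5131 0.0895 0.088 ]] half top [[0.5954 0.092  0.085 ]]
```

View pics/wrist0.png

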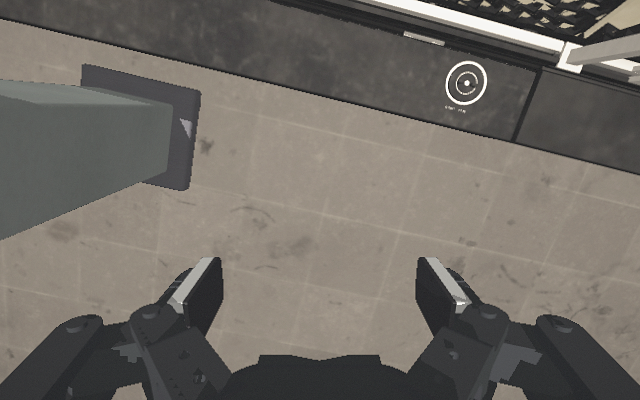

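Run:
```python
import cv2
im=cv2.imread("pics/side0.png"); cv2.imwrite("pics/sidep.png",cv2.resize(im[30:230,420:540],None,fx=5,fy=3,interpolation=cv2.INTER_CUBIC))
im=cv2.imread("pics/wrist0.png"); cv2.imwrite("pics/wristp.png",cv2.resize(im[0:150,400:640],None,fx=3,fy=3,interpolation=cv2.INTER_CUBIC))
```

```text
(no output)
```

View pics/sidep.png

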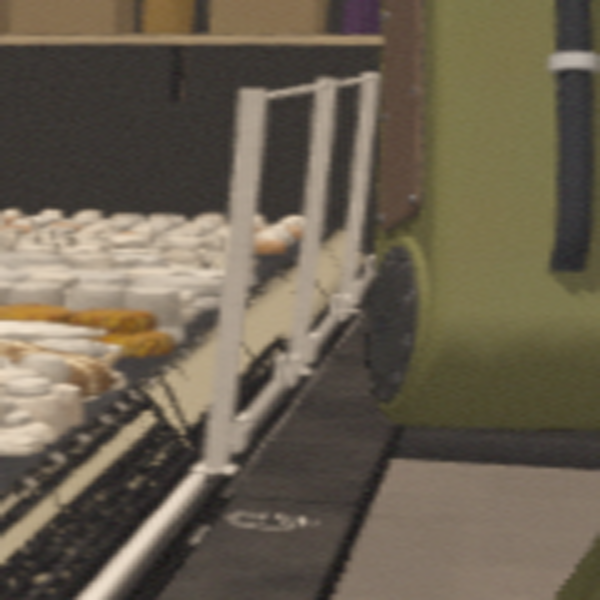

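View pics/wristp.png

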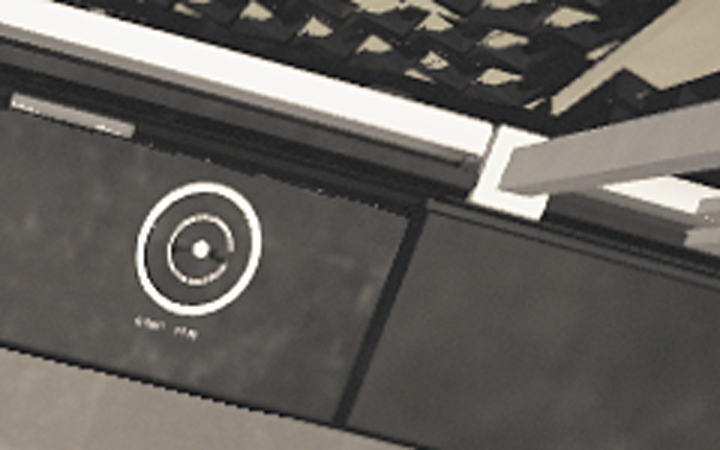

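Run:
```python
from h import *
np.set_printoptions(precision=3,suppress=True)
s=vision.capture("side"); w=vision.capture("wrist")
a=ray(s,[463,187])[0]; b=ray(w,[572,57])[0]
A=np.c_[a,-b]; k=np.linalg.lstsq(A,w["origin"]-s["origin"],rcond=None)[0]
p1=s["origin"]+a*k[0]; p2=w["origin"]+b*k[1]; print(p1,p2)
base=(p1+p2)/2
v=ray(s,[470,60])[0]; 
# top assume same y
k=(base[1]-s["origin"][1])/v[1]; print("top",s["origin"]+v*k)
```

```text
[ 0.348 -0.892 -0.112] [ 0.352 -0.892 -0.111]
top [ 0.352 -0.892  0.414]
```

```bash
cat >> h.py <<'E'
def go(*targets):
    """targets: (x,y,z,toolx_deg) -> rows' shift in tool axes & turn"""
    s=r.state(); R=s["tool_rot"]; p=s["tcp_pos"]; a=np.arctan2(R[1,0],R[0,0])
    X=np.array([np.cos(a),np.sin(a),0]);Y=np.array([np.sin(a),-np.cos(a),0])
    print("t",round(s["t"],2),"p",p.round(4),"yaw",round(np.degrees(a),2),"q",s["q"].round(1),"F",s["force"].round(1),"gap",round(s["finger_gap"],4))
    for x,y,z,w in targets:
        d=np.array([x,y,z])-p; t=-(w-np.degrees(a)); 
        print([round(1000*d@X,1),round(1000*d@Y,1),round(-1000*d[2],1)],round(t,1), "wrapped",round((t+180)%360-180,1),"q1",round(np.degrees(np.arctan2(y,x)),1))
E
python3 - <<'E'
from h import *
go((.42,-.33,.25,50),(.512,.092,.25,94.5),(.512,.092,.2,94.5))
E
```

```text
t 2.45 p [ 0.1372 -0.5841  0.2503] yaw 13.22 q [-76.8  18.   -2.7  69.3  -0.   90. ] F [ 0.5 -1.   0.6] gap 0.0853
[np.float64(333.4), np.float64(-182.7), np.float64(0.3)] -36.8 wrapped -36.8 q1 -38.2
[np.float64(519.5), np.float64(-572.4), np.float64(0.3)] -81.3 wrapped -81.3 q1 10.2
[np.float64(519.5), np.float64(-572.4), np.float64(50.3)] -81.3 wrapped -81.3 q1 10.2
```

```bash
python3 -m pendant '[[-0.75,[33,-18,0],-4],[-0.75,[67,-37,0],-7],[-0.75,[100,-55,0],-11],[-0.75,[133,-73,0],-15],[-0.75,[167,-91,0],-18],[-0.75,[200,-110,0],-22],[-0.75,[233,-128,0],-26],[-0.75,[267,-146,0],-29],[-0.75,[300,-165,0],-33],[-0.75,[333,-183,0],-37],[-0.75,[349,-218,0],-41],[-0.75,[364,-253,0],-45],[-0.75,[380,-288,0],-49],[-0.75,[396,-323,0],-53],[-0.75,[412,-358,0],-57],[-0.75,[428,-393,0],-61],[-0.75,[444,-428,0],-65],[-0.75,[460,-463,0],-69],[-0.75,[476,-498,0],-73],[-0.75,[492,-533,0],-77]]' 40
python3 - <<'E'
from h import *
go((.512,.092,.2,94.5))
E
```

```text
t: 4.12
tcp_pos: [0.4943, 0.0493, 0.2506]
tool_rot: [[-0.007, 1.0, 0.001], [1.0, 0.007, 0.0], [-0.0, 0.001, -1.0]]
force: [0.9, -0.1, -0.0]
finger_gap: 0.0746
t 4.12 p [0.4943 0.0493 0.2506] yaw 90.43 q [  5.7   6.8 -16.6  66.5  -0.   95.3] F [ 0.9 -0.1 -0. ] gap 0.0746
[np.float64(42.6), np.float64(18.0), np.float64(50.6)] -4.1 wrapped -4.1 q1 10.2
```

Run:
```python
from h import *
np.set_printoptions(precision=4,suppress=True)
c=vision.capture("wrist"); cv2.imwrite("pics/w1.png",c["color"])
for t in ["drum","half","brick"]:
    for f in (look_for,tip_of):
        R=f(c,t); print(t,[(world(c,d["at"]).round(3).tolist(),round(d["confidence"],2)) for d in R[:2]])
```

```text
drum [([0.512, 0.095, 0.084], 0.82)]
drum [([0.511, 0.094, 0.015], 0.84)]
half [([0.591, 0.101, 0.079], 0.74), ([0.468, 0.095, 0.024], 0.67)]
half [([0.601, 0.094, 0.016], 0.64)]
brick [([0.668, 0.105, 0.052], 0.59)]
brick [([0.679, 0.105, 0.017], 0.74), ([0.598, 0.097, 0.018], 0.17)]
```

View pics/w1.png

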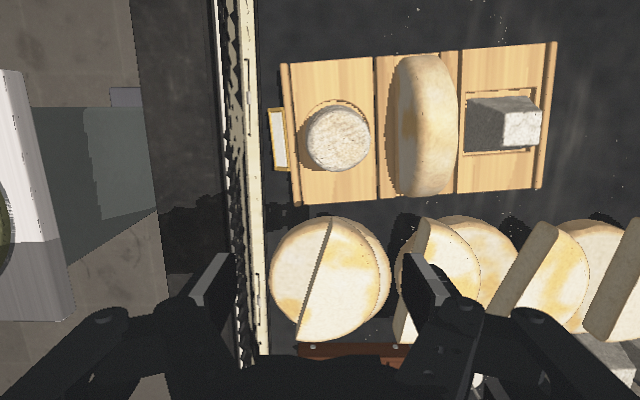

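Run:
```python
from h import *
np.set_printoptions(precision=4,suppress=True)
c=vision.capture("wrist")
print("drum",atz(c,[[338,137]],.088),"brick",atz(c,[[522,128]],.070), "half",atz(c,[[428,63],[430,120],[428,190]],.06))
m=regions_of(c,"drum")[0]["pixels"]; vs,us=np.nonzero(m); print(us.min(),us.max(),vs.min(),vs.max())
m=regions_of(c,"half")[0]["pixels"]; vs,us=np.nonzero(m); print(us.min(),us.max(),vs.min(),vs.max()); 
print(atz(c,[[us.mean(),vs.min()],[us.mean(),vs.max()]],.016))
go((.512,.092,.175,94.5),(.512,.092,.066,94.5))
```

```text
drum [[0.5101 0.092  0.088 ]] brick [[0.6787 0.0991 0.07  ]] half [[0.5907 0.1547 0.06  ]
 [0.5972 0.1054 0.06  ]
 [0.6017 0.0382 0.06  ]]
304 371 101 168
397 458 50 193
[[0.6015 0.1722 0.016 ]
 [0.6152 0.0236 0.016 ]]
t 4.62 p [0.4942 0.0461 0.2504] yaw 90.09 q [  5.3   6.8 -16.7  66.5  -0.   95.2] F [ 0.4 -0.8 -0.7] gap 0.0747
[np.float64(45.9), np.float64(17.9), np.float64(75.4)] -4.4 wrapped -4.4 q1 10.2
[np.float64(45.9), np.float64(17.9), np.float64(184.4)] -4.4 wrapped -4.4 q1 10.2
```

```bash
python3 -m pendant '[[-0.75,[46,17,30],-4],[-0.75,[46,17,60],-4],[-0.75,[46,17,90],-4],[-0.75,[46,17,115],-4],[-0.75,[46,17,140],-4],[-0.75,[46,17,160],-4],[-0.75,[46,17,175],-4],[-0.75,[46,17,186],-4],[-0.75,[46,17,186],-4],[-0.75,[46,17,186],-4]]' 40; python3 -m pendant '[[-0.4,[0,0,0],0],[0,[0,0,0],0],[0.2,[0,0,0],0],[0.2,[0,0,0],0],[0.2,[0,0,0],0],[0.2,[0,0,0],0],[0.2,[0,0,0],0],[0.2,[0,0,0],0]]' 40
```

```text
t: 5.45
tcp_pos: [0.5109, 0.0928, 0.0643]
tool_rot: [[-0.073, 0.997, -0.001], [0.997, 0.073, -0.0], [-0.0, -0.001, -1.0]]
force: [0.2, 0.7, -0.2]
finger_gap: 0.0747
t: 6.12
tcp_pos: [0.5119, 0.0933, 0.066]
tool_rot: [[-0.073, 0.997, 0.002], [0.997, 0.073, -0.0], [-0.0, 0.002, -1.0]]
force: [-2.1, -2.0, 5.7]
finger_gap: 0.0588
```

```bash
python3 -m pendant '[[0.2,[0,0,-4],0],[0.2,[0,0,-10],0],[0.2,[0,0,-20],0],[0.2,[0,0,-35],0],[0.2,[0,0,-55],0],[0.2,[0,0,-80],0],[0.2,[0,0,-105],0],[0.2,[0,0,-130],0],[0.2,[0,0,-150],0],[0.2,[0,0,-165],0],[0.2,[0,0,-165],0],[0.2,[0,0,-165],0]]' 40;  python3 - <<'E'
from h import *
c=vision.capture("side"); cv2.imwrite("pics/s2.png",c["color"][80:330,200:520])
go((.5445,-.409,.231,90),(.5445,-.409,.067,90))
E
```

```text
t: 7.12
tcp_pos: [0.5118, 0.0935, 0.2305]
tool_rot: [[-0.074, 0.997, 0.003], [0.997, 0.074, 0.001], [0.0, 0.003, -1.0]]
force: [0.2, -0.4, -2.4]
finger_gap: 0.0591
t 7.17 p [0.511  0.0934 0.2292] yaw 94.22 q [ 10.4   9.9 -15.9  64.2   0.   96.1] F [-0.9  0.1 -2.1] gap 0.0588
[np.float64(-503.5), np.float64(-3.6), np.float64(-1.8)] 4.2 wrapped 4.2 q1 -36.9
[np.float64(-503.5), np.float64(-3.6), np.float64(162.2)] 4.2 wrapped 4.2 q1 -36.9
```

View pics/s2.png

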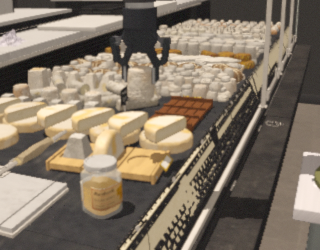

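```bash
python3 -m pendant '[[0.2,[-8,0,0],0],[0.2,[-24,0,0],0],[0.2,[-46,0,0],1],[0.2,[-73,0,0],1],[0.2,[-102,-1,0],2],[0.2,[-132,-1,0],2],[0.2,[-162,-1,0],2],[0.2,[-192,-2,0],3],[0.2,[-222,-2,0],3],[0.2,[-252,-2,0],4],[0.2,[-282,-2,0],4],[0.2,[-312,-3,0],4],[0.2,[-342,-3,0],4],[0.2,[-372,-3,0],4],[0.2,[-402,-3,0],4],[0.2,[-430,-4,0],4],[0.2,[-457,-4,0],4],[0.2,[-480,-4,0],4],[0.2,[-496,-4,0],4],[0.2,[-503,-4,0],4]]' 40
python3 - <<'E'
from h import *
np.set_printoptions(precision=4,suppress=True)
c=vision.capture("wrist"); cv2.imwrite("pics/w3.png",c["color"])
for t in ["drum","rack"]:
    R=tip_of(c,t); print(t,[(world(c,d["at"]).round(3).tolist(),round(d["confidence"],2)) for d in R[:2]])
go((.5445,-.409,.067,90))
E
```

```text
t: 8.83
tcp_pos: [0.5428, -0.4109, 0.227]
tool_rot: [[-0.002, 1.0, -0.003], [1.0, 0.002, 0.001], [0.001, -0.003, -1.0]]
force: [0.2, 0.3, -1.4]
finger_gap: 0.059
drum [([0.544, -0.411, 0.176], 0.79)]
rack [([0.544, -0.328, -0.001], 0.83)]
t 8.98 p [ 0.5433 -0.4083  0.2279] yaw 90.18 q [-36.9  27.4   8.1  70.9   0.   52.9] F [ 0.9  1.4 -1.8] gap 0.0589
[np.float64(-0.7), np.float64(1.2), np.float64(160.9)] 0.2 wrapped 0.2 q1 -36.9
```

View pics/w3.png

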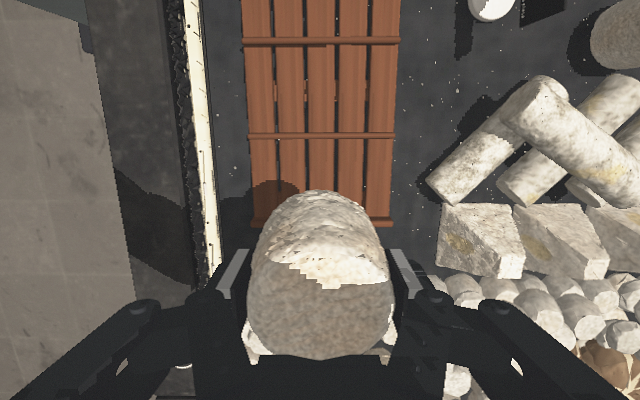

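Run:
```python
from h import *
np.set_printoptions(precision=4,suppress=True)
c=vision.capture("wrist")
print(atz(c,[[247,41],[398,40],[249,136],[395,134],[393,225]],.026))
t=vision.capture("top"); cv2.imwrite("pics/t3.png",t["color"])
print(r.state()["tcp_pos"])
```

```text
[[ 0.477  -0.2797  0.026 ]
 [ 0.6142 -0.2785  0.026 ]
 [ 0.4742 -0.3648  0.026 ]
 [ 0.617  -0.3624  0.026 ]
 [ 0.6212 -0.4569  0.026 ]]
[ 0.5438 -0.4074  0.2288]
```

```bash
python3 -m pendant '[[0.2,[0,1,10],0],[0.2,[0,1,30],0],[0.2,[0,1,55],0],[0.2,[0,1,80],0],[0.2,[0,1,105],0],[0.2,[0,1,125],0],[0.2,[0,1,140],0],[0.2,[0,1,150],0],[0.2,[0,1,156],0],[0.2,[0,1,158],0],[0.2,[0,1,160],0],[0.2,[0,1,161],0],[0.2,[0,1,162],0],[0.2,[0,1,163],0],[0.2,[0,1,163],0]]' 40
```

```text
t: 10.33
tcp_pos: [0.5454, -0.4087, 0.0667]
tool_rot: [[-0.004, 1.0, 0.001], [1.0, 0.004, -0.0], [-0.0, 0.001, -1.0]]
force: [0.1, 0.1, -1.8]
finger_gap: 0.0593
```

```bash
python3 -m pendant '[[0.2,[0,0,1],0],[0.2,[0,0,1],0],[0.2,[0,0,1],0]]' 40;python3 -m pendant '[[0.2,[0,0,1],0],[0.2,[0,0,1],0],[0.2,[0,0,1],0]]' 40
```

```text
t: 10.58
tcp_pos: [0.5455, -0.4089, 0.0661]
tool_rot: [[-0.004, 1.0, 0.001], [1.0, 0.004, -0.001], [-0.001, 0.001, -1.0]]
force: [-0.4, 0.8, 3.8]
finger_gap: 0.0592
t: 10.83
tcp_pos: [0.5454, -0.409, 0.0661]
tool_rot: [[-0.004, 1.0, 0.001], [1.0, 0.004, -0.001], [-0.001, 0.001, -1.0]]
force: [-3.3, 2.2, 11.2]
finger_gap: 0.0592
```

Contact. Release, lift.

```bash
python3 -m pendant '[[-0.2,[0,0,0],0],[-0.4,[0,0,0],0],[-0.75,[0,0,0],0],[-0.75,[0,0,0],0],[-0.75,[0,0,0],0],[-0.75,[0,0,-15],0],[-0.75,[0,0,-40],0],[-0.75,[0,0,-75],0],[-0.75,[0,0,-115],0],[-0.75,[0,0,-155],0],[-0.75,[0,0,-185],0],[-0.75,[0,0,-185],0]]' 40
python3 - <<'E'
from h import *
np.set_printoptions(precision=4,suppress=True)
c=vision.capture("wrist")
for t in ["drum","rack"]:
    R=tip_of(c,t); print(t,[(world(c,d["at"]).round(3).tolist(),round(d["confidence"],2)) for d in R[:2]])
go((.597,.098,.25,94.5))
E
```

```text
t: 11.83
tcp_pos: [0.5479, -0.4105, 0.2573]
tool_rot: [[-0.004, 1.0, 0.009], [1.0, 0.004, -0.007], [-0.007, 0.009, -1.0]]
force: [0.3, -0.6, 1.1]
finger_gap: 0.0748
drum [([0.547, -0.407, 0.016], 0.65)]
rack [([0.544, -0.325, -0.004], 0.75)]
t 11.98 p [ 0.5452 -0.4085  0.2489] yaw 90.23 q [-36.8  27.1  10.3  73.3   0.   52.9] F [-0.2 -0.  -0.4] gap 0.0747
[np.float64(506.3), np.float64(53.8), np.float64(-1.1)] -4.3 wrapped -4.3 q1 9.3
```

```bash
python3 -m pendant '[[-0.5,[15,2,0],0],[-0.5,[45,5,0],0],[-0.5,[80,9,0],-1],[-0.5,[115,12,0],-1],[-0.5,[150,16,0],-1],[-0.5,[185,20,0],-2],[-0.5,[220,23,0],-2],[-0.5,[255,27,0],-2],[-0.5,[290,31,0],-3],[-0.5,[325,34,0],-3],[-0.5,[360,38,0],-3],[-0.5,[395,42,0],-4],[-0.5,[428,45,0],-4],[-0.5,[458,49,0],-4],[-0.5,[482,52,0],-4],[-0.5,[498,53,0],-4],[-0.5,[506,54,0],-4],[-0.5,[506,54,0],-4],[-0.5,[506,54,0],-4]]' 50
python3 - <<'E'
from h import *
np.set_printoptions(precision=4,suppress=True)
c=vision.capture("wrist"); cv2.imwrite("pics/w4.png",c["color"])
t=vision.capture("top"); cv2.imwrite("pics/t4.png",t["color"])
for n in ["half","brick"]:
  for k in (c,t):
    R=tip_of(k,n); print(n,[(world(k,d["at"]).round(4).tolist(),round(d["confidence"],2)) for d in R[:2]])
go((.597,.098,.058,94.5))
E
```

```text
t: 13.57
tcp_pos: [0.5963, 0.0976, 0.2481]
tool_rot: [[-0.074, 0.997, -0.002], [0.997, 0.074, -0.001], [-0.001, -0.002, -1.0]]
force: [0.4, -1.4, -0.6]
finger_gap: 0.0639
half [([0.5978, 0.0962, 0.0186], 0.63)]
half [([0.5945, 0.1004, 0.022], 0.95)]
brick []
brick [([0.6814, 0.1082, 0.0195], 0.83)]
t 13.87 p [0.5972 0.0967 0.2493] yaw 94.14 q [ 9.2 18.5 -2.1 69.4 -0.  95.1] F [ 0.4 -1.5 -0.5] gap 0.0639
[np.float64(1.3), np.float64(-0.1), np.float64(191.3)] -0.4 wrapped -0.4 q1 9.3
```

View pics/w4.png

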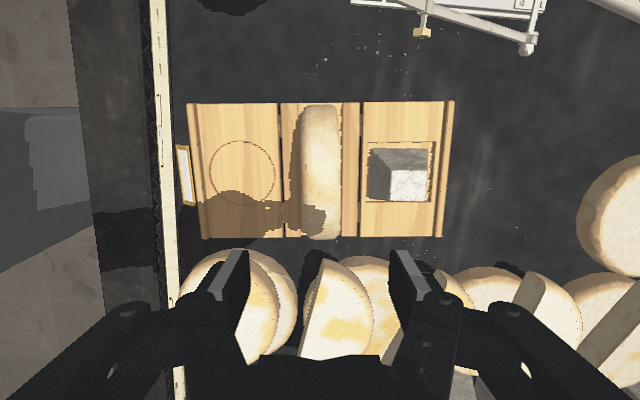

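```bash
python3 -m pendant '[[-0.5,[1,0,20],0],[-0.5,[1,0,50],0],[-0.5,[1,0,80],0],[-0.5,[1,0,110],0],[-0.5,[1,0,135],0],[-0.5,[1,0,155],0],[-0.5,[1,0,172],0],[-0.5,[1,0,184],0],[-0.5,[1,0,191],0],[-0.5,[1,0,191],0],[-0.5,[1,0,191],0]]' 50; python3 -m pendant '[[-0.2,[0,0,0],0],[0.1,[0,0,0],0],[0.4,[0,0,0],0],[0.5,[0,0,0],0],[0.5,[0,0,0],0],[0.5,[0,0,0],0],[0.5,[0,0,0],0],[0.5,[0,0,0],0],[0.5,[0,0,0],0]]' 50
```

```text
t: 14.78
tcp_pos: [0.5974, 0.0985, 0.0587]
tool_rot: [[-0.073, 0.997, 0.0], [0.997, 0.073, 0.0], [0.0, 0.0, -1.0]]
force: [0.3, 0.2, -0.2]
finger_gap: 0.0641
t: 15.53
tcp_pos: [0.5979, 0.0989, 0.0597]
tool_rot: [[-0.074, 0.997, 0.002], [0.997, 0.074, 0.0], [0.0, 0.002, -1.0]]
force: [-0.6, -1.2, 6.4]
finger_gap: 0.035
```

```bash
python3 -m pendant '[[0.5,[0,0,-3],0],[0.5,[0,0,-8],0],[0.5,[0,0,-18],0],[0.5,[0,0,-35],0],[0.5,[0,0,-55],0],[0.5,[0,0,-80],0],[0.5,[0,0,-105],0],[0.5,[0,0,-130],0],[0.5,[0,0,-150],0],[0.5,[0,0,-165],0],[0.5,[0,0,-172],0],[0.5,[0,0,-172],0]]' 50;  python3 - <<'E'
from h import *
go((.5455,-.3215,.231,180))
E
```

```text
t: 16.53
tcp_pos: [0.5981, 0.0988, 0.2326]
tool_rot: [[-0.074, 0.997, 0.003], [0.997, 0.074, 0.001], [0.0, 0.003, -1.0]]
force: [0.0, -0.3, -2.6]
finger_gap: 0.0351
t 16.53 p [0.5981 0.0988 0.2326] yaw 94.22 q [ 9.4 18.9 -3.8 67.2 -0.  95.2] F [ 0.  -0.3 -2.6] gap 0.0351
[np.float64(-415.3), np.float64(-83.4), np.float64(1.6)] -85.8 wrapped -85.8 q1 -30.5
```

```bash
python3 -m pendant '[[0.5,[-6,-1,0],-1],[0.5,[-18,-4,0],-4],[0.5,[-36,-7,0],-8],[0.5,[-59,-12,0],-12],[0.5,[-84,-17,0],-17],[0.5,[-109,-22,0],-22],[0.5,[-134,-27,0],-27],[0.5,[-159,-32,0],-33],[0.5,[-184,-37,0],-38],[0.5,[-209,-42,0],-43],[0.5,[-234,-47,0],-48],[0.5,[-259,-52,0],-53],[0.5,[-284,-57,0],-58],[0.5,[-309,-62,0],-64],[0.5,[-334,-67,0],-69],[0.5,[-358,-72,0],-74],[0.5,[-380,-76,0],-78],[0.5,[-398,-80,0],-82],[0.5,[-410,-82,0],-85],[0.5,[-415,-83,0],-86]]' 50
python3 - <<'E'
from h import *
np.set_printoptions(precision=4,suppress=True)
c=vision.capture("wrist"); cv2.imwrite("pics/w5.png",c["color"])
s=vision.capture("side"); cv2.imwrite("pics/s5.png",s["color"])
for k in (c,s):
  for n in ["half","drum","rack"]:
    R=tip_of(k,n); print(n,[(world(k,d["at"]).round(4).tolist(),round(d["confidence"],2)) for d in R[:2]])
go((.5455,-.3215,.0605,180))
E
```

```text
t: 18.2
tcp_pos: [0.5438, -0.3228, 0.2286]
tool_rot: [[-1.0, -0.004, -0.002], [-0.004, 1.0, 0.001], [0.002, 0.001, -1.0]]
force: [0.3, 1.2, -2.4]
finger_gap: 0.0353
half [([0.5444, -0.3278, 0.1862], 0.62)]
drum [([0.5462, -0.4077, 0.0146], 0.61)]
rack []
half [([0.5428, -0.322, 0.1887], 0.56)]
drum [([0.5441, -0.4121, 0.0171], 0.67)]
rack [([0.5472, -0.325, 0.0026], 0.62)]
t 18.6 p [ 0.5451 -0.3204  0.2303] yaw -179.73 q [-30.5  21.9   0.3  68.3   0.  -30.7] F [-0.4  0.5 -2.8] gap 0.0351
[np.float64(-0.4), np.float64(-1.1), np.float64(169.8)] -359.7 wrapped 0.3 q1 -30.5
```

View pics/w5.png

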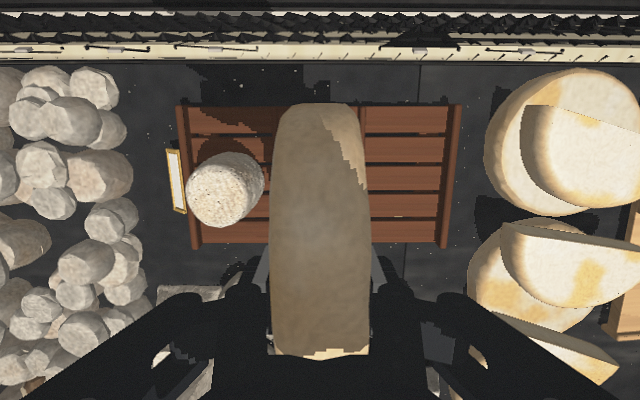

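View pics/s5.png

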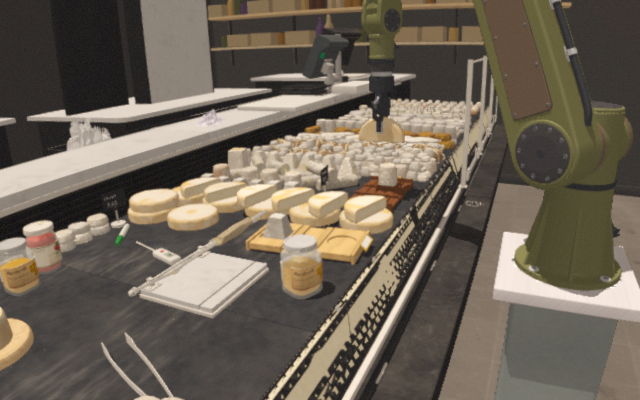

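```bash
python3 -m pendant '[[0.5,[0,-1,10],0],[0.5,[0,-1,30],0],[0.5,[0,-1,55],0],[0.5,[0,-1,80],0],[0.5,[0,-1,105],0],[0.5,[0,-1,127],0],[0.5,[0,-1,145],0],[0.5,[0,-1,157],0],[0.5,[0,-1,164],0],[0.5,[0,-1,167],0],[0.5,[0,-1,169],0],[0.5,[0,-1,170],0],[0.5,[0,-1,170],0],[0.5,[0,-1,170],0]]' 50;python3 -m pendant '[[0.5,[0,0,1],0],[0.5,[0,0,1],0],[0.5,[0,0,1],0]]' 50
```

```text
t: 19.77
tcp_pos: [0.5456, -0.3227, 0.0613]
tool_rot: [[-1.0, -0.004, 0.001], [-0.004, 1.0, -0.001], [-0.001, -0.001, -1.0]]
force: [0.6, 1.2, -2.9]
finger_gap: 0.0355
t: 20.02
tcp_pos: [0.5452, -0.3225, 0.0598]
tool_rot: [[-1.0, -0.004, 0.001], [-0.004, 1.0, -0.0], [-0.001, -0.0, -1.0]]
force: [0.4, -0.3, -0.7]
finger_gap: 0.0356
```

```bash
python3 -m pendant '[[0.5,[0,0,1],0],[0.5,[0,0,1],0],[0.5,[0,0,1],0]]' 50
```

```text
t: 20.27
tcp_pos: [0.5453, -0.3225, 0.0597]
tool_rot: [[-1.0, -0.004, 0.001], [-0.004, 1.0, -0.001], [-0.001, -0.001, -1.0]]
force: [-1.9, 1.2, 6.8]
finger_gap: 0.0352
```

```bash
python3 -m pendant '[[0.2,[0,0,0],0],[0,[0,0,0],0],[-0.3,[0,0,0],0],[-0.3,[0,0,0],0],[-0.3,[0,0,0],0],[-0.3,[0,0,0],0],[-0.3,[0,0,-12],0],[-0.3,[0,0,-35],0],[-0.3,[0,0,-70],0],[-0.3,[0,0,-110],0],[-0.3,[0,0,-150],0],[-0.3,[0,0,-180],0],[-0.3,[0,0,-190],0],[-0.3,[0,0,-190],0]]' 50
python3 - <<'E'
from h import *
np.set_printoptions(precision=4,suppress=True)
c=vision.capture("wrist"); cv2.imwrite("pics/w6.png",c["color"])
for k in (c,):
  for n in ["half","drum"]:
    R=tip_of(k,n); print(n,[(world(k,d["at"]).round(4).tolist(),round(d["confidence"],2)) for d in R[:2]])
go((.680,.106,.25,184.5))
E
```

```text
t: 21.43
tcp_pos: [0.5467, -0.3233, 0.253]
tool_rot: [[-1.0, -0.004, 0.006], [-0.004, 1.0, -0.004], [-0.006, -0.004, -1.0]]
force: [0.4, -1.0, 0.4]
finger_gap: 0.0553
half [([0.7016, -0.2403, 0.0003], 0.22)]
drum []
t 21.58 p [ 0.5441 -0.3219  0.2467] yaw -179.78 q [-30.6  21.7   2.   70.5   0.  -30.8] F [ 0.2  0.4 -0.8] gap 0.0551
[np.float64(-137.5), np.float64(427.3), np.float64(-3.3)] -364.3 wrapped -4.3 q1 8.9
```

View pics/w6.png

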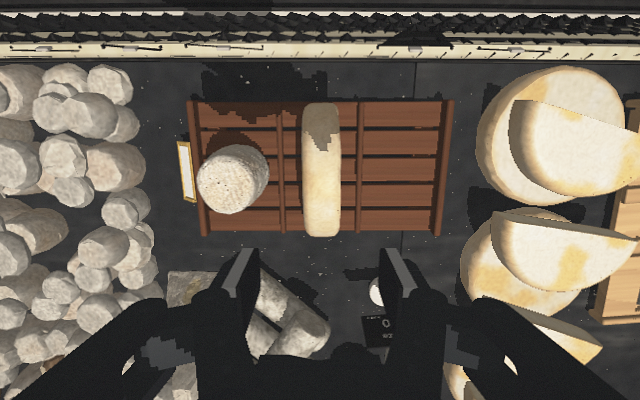

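```bash
python3 -m pendant '[[-0.5,[-5,15,0],0],[-0.8,[-13,40,0],-1],[-1,[-22,68,0],-1],[-1,[-31,96,0],-1],[-1,[-40,124,0],-2],[-1,[-49,152,0],-2],[-1,[-58,180,0],-2],[-1,[-67,208,0],-3],[-1,[-76,236,0],-3],[-1,[-85,264,0],-3],[-1,[-94,292,0],-4],[-1,[-103,320,0],-4],[-1,[-112,348,0],-4],[-1,[-121,376,0],-4],[-1,[-129,400,0],-4],[-1,[-135,418,0],-4],[-1,[-137,427,0],-4],[-1,[-137,427,0],-4],[-1,[-137,427,0],-4]]' 50
python3 - <<'E'
from h import *
np.set_printoptions(precision=4,suppress=True)
c=vision.capture("wrist"); cv2.imwrite("pics/w7.png",c["color"])
t=vision.capture("top"); cv2.imwrite("pics/t7.png",t["color"])
s=vision.capture("side")
for k in (c,t,s):
  for n in ["brick","seat_square"]:
    R=tip_of(k,n); print(n,[(world(k,d["at"]).round(4).tolist(),round(d["confidence"],2)) for d in R[:2]])
go((.680,.106,.049,184.5))
E
```

```text
t: 23.17
tcp_pos: [0.6793, 0.1053, 0.2469]
tool_rot: [[-0.997, -0.075, -0.002], [-0.075, 0.997, -0.001], [0.003, -0.001, -1.0]]
force: [0.7, -0.4, -0.5]
finger_gap: 0.0856
brick [([0.6819, 0.1016, 0.0165], 0.64), ([0.5136, 0.2995, 0.0048], 0.25)]
seat_square []
brick [([0.6823, 0.1117, 0.0189], 0.88)]
seat_square [([0.6816, 0.108, 0.0067], 0.84)]
brick [([0.6801, 0.1071, 0.0201], 0.59)]
seat_square [([0.6846, 0.1064, 0.0116], 0.68)]
t 23.62 p [0.6802 0.1046 0.2485] yaw -175.82 q [ 8.7 27.9 11.5 73.6 -0.   4.6] F [-0.3  0.6 -0.6] gap 0.0854
[np.float64(0.1), np.float64(1.4), np.float64(199.5)] -360.3 wrapped -0.3 q1 8.9
```

View pics/w7.png

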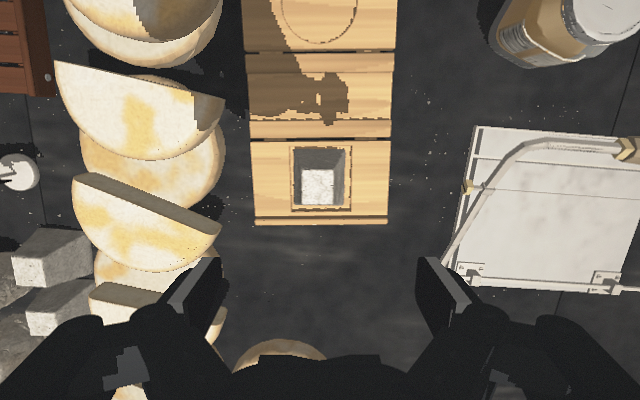

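```bash
python3 -m pendant '[[-1,[-1,1,20],0],[-1,[-1,1,50],0],[-1,[-1,1,80],0],[-1,[-1,1,110],0],[-1,[-1,1,138],0],[-1,[-1,1,160],0],[-1,[-1,1,178],0],[-1,[-1,1,192],0],[-1,[-1,1,200],0],[-1,[-1,1,204],0],[-1,[-1,1,204],0],[-1,[-1,1,204],0]]' 60; python3 -m pendant '[[-0.7,[0,0,0],0],[-0.4,[0,0,0],0],[-0.1,[0,0,0],0],[0.2,[0,0,0],0],[0.3,[0,0,0],0],[0.3,[0,0,0],0],[0.3,[0,0,0],0],[0.3,[0,0,0],0],[0.3,[0,0,0],0]]' 60
```

```text
t: 24.62
tcp_pos: [0.6818, 0.1063, 0.0451]
tool_rot: [[-0.997, -0.074, 0.001], [-0.074, 0.997, 0.0], [-0.001, 0.0, -1.0]]
force: [0.6, 1.0, 1.0]
finger_gap: 0.0854
t: 25.37
tcp_pos: [0.6821, 0.105, 0.0465]
tool_rot: [[-0.997, -0.073, 0.002], [-0.073, 0.997, -0.003], [-0.002, -0.003, -1.0]]
force: [-2.6, -2.8, 9.7]
finger_gap: 0.0472
```

```bash
python3 -m pendant '[[0.3,[0,0,-2],0],[0.3,[0,0,-4],0],[0.3,[0,0,-7],0],[0.3,[0,0,-10],0],[0.3,[0,0,-14],0],[0.3,[0,0,-14],0]]' 60
python3 - <<'E'
from h import *
np.set_printoptions(precision=4,suppress=True)
s=vision.capture("side");cv2.imwrite("pics/s8.png",cv2.resize(s["color"][170:290,220:400],None,fx=4,fy=4,interpolation=cv2.INTER_CUBIC))
for k in (s,):
  for n in ["brick"]:
    R=tip_of(k,n); print(n,[(world(k,d["at"]).round(4).tolist(),round(d["confidence"],2)) for d in R[:2]])
print(r.state()["finger_gap"],r.state()["force"])
E
```

```text
t: 25.87
tcp_pos: [0.6816, 0.1065, 0.0591]
tool_rot: [[-0.997, -0.074, 0.001], [-0.074, 0.997, 0.0], [-0.001, 0.0, -1.0]]
force: [0.0, 0.2, -1.1]
finger_gap: 0.0468
brick [([0.6794, 0.1084, 0.0313], 0.8), ([0.5438, -0.3285, 0.0018], 0.57)]
0.04679950481130897 [-0.276  -0.0571 -2.0247]
```

View pics/s8.png

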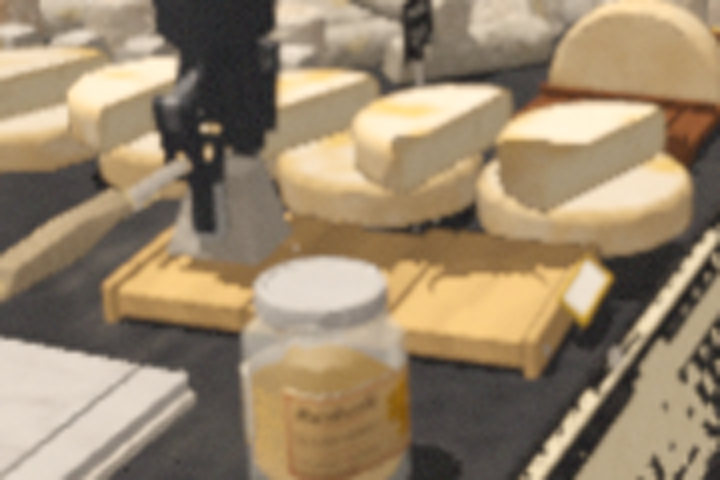

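```bash
python3 -m pendant '[[0.3,[0,0,-4],0],[0.3,[0,0,-10],0],[0.3,[0,0,-18],0],[0.3,[0,0,-28],0],[0.3,[0,0,-40],0],[0.3,[0,0,-53],0],[0.3,[0,0,-66],0],[0.3,[0,0,-79],0],[0.3,[0,0,-92],0],[0.3,[0,0,-105],0],[0.3,[0,0,-118],0],[0.3,[0,0,-130],0],[0.3,[0,0,-140],0],[0.3,[0,0,-147],0],[0.3,[0,0,-150],0],[0.3,[0,0,-150],0]]' 60;  python3 - <<'E'
from h import *
go((.5455,-.2355,.208,180))
E
```

```text
t: 27.3
tcp_pos: [0.6816, 0.1063, 0.2092]
tool_rot: [[-0.997, -0.074, 0.001], [-0.074, 0.997, 0.0], [-0.001, 0.0, -1.0]]
force: [0.0, -0.5, -1.8]
finger_gap: 0.0471
t 27.3 p [0.6816 0.1063 0.2092] yaw -175.78 q [ 8.9 28.7  7.7 69.  -0.   4.6] F [ 0.  -0.5 -1.8] gap 0.0471
[np.float64(160.9), np.float64(-330.9), np.float64(1.2)] -355.8 wrapped 4.2 q1 -23.4
```

```bash
python3 -m pendant '[[0.3,[2,-4,0],0],[0.3,[7,-13,0],0],[0.3,[14,-27,0],1],[0.3,[22,-45,0],1],[0.3,[31,-64,0],1],[0.3,[40,-83,0],1],[0.3,[50,-103,0],2],[0.3,[60,-123,0],2],[0.3,[70,-143,0],2],[0.3,[80,-163,0],2],[0.3,[89,-183,0],3],[0.3,[99,-203,0],3],[0.3,[109,-223,0],3],[0.3,[118,-243,0],3],[0.3,[128,-263,0],4],[0.3,[137,-281,0],4],[0.3,[145,-298,0],4],[0.3,[153,-313,0],4],[0.3,[158,-325,0],4],[0.3,[161,-331,0],4]]' 60
python3 - <<'E'
from h import *
np.set_printoptions(precision=4,suppress=True)
c=vision.capture("wrist"); cv2.imwrite("pics/w9.png",c["color"])
s=vision.capture("side"); cv2.imwrite("pics/s9.png",cv2.resize(s["color"][60:260,280:480],None,fx=3,fy=3,interpolation=cv2.INTER_CUBIC))
for k in (c,s):
  for n in ["half","drum","brick"]:
    R=tip_of(k,n); print(n,[(world(k,d["at"]).round(4).tolist(),round(d["confidence"],2)) for d in R[:2]])
go((.5455,-.2355,.0465,180))
E
```

```text
t: 28.97
tcp_pos: [0.5433, -0.2377, 0.208]
tool_rot: [[-1.0, -0.001, -0.001], [-0.001, 1.0, -0.0], [0.001, -0.0, -1.0]]
force: [0.9, 0.7, -1.9]
finger_gap: 0.0467
half [([0.546, -0.3256, 0.0174], 0.76), ([0.5426, -0.2382, 0.1758], 0.54)]
drum []
brick [([0.5433, -0.2395, 0.1777], 0.65)]
half [([0.5449, -0.3235, 0.0235], 0.65)]
drum [([0.5469, -0.4118, 0.0198], 0.54)]
brick [([0.5426, -0.2353, 0.1795], 0.51)]
t 29.37 p [ 0.5453 -0.2349  0.2083] yaw -179.71 q [-23.3  18.4  -7.7  64.    0.  -23.6] F [ 0.1  0.7 -1.7] gap 0.0471
[np.float64(-0.2), np.float64(-0.6), np.float64(161.8)] -359.7 wrapped 0.3 q1 -23.4
```

View pics/w9.png

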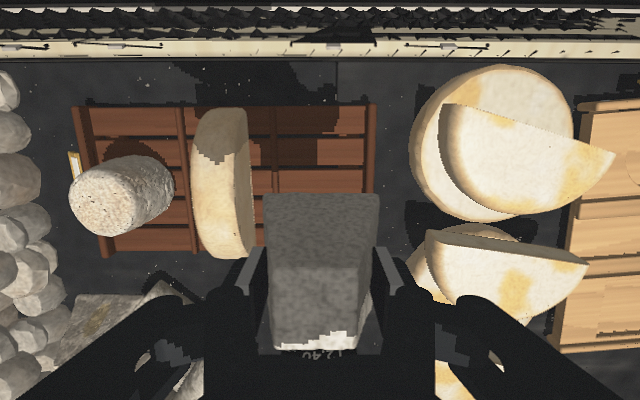

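View pics/s9.png

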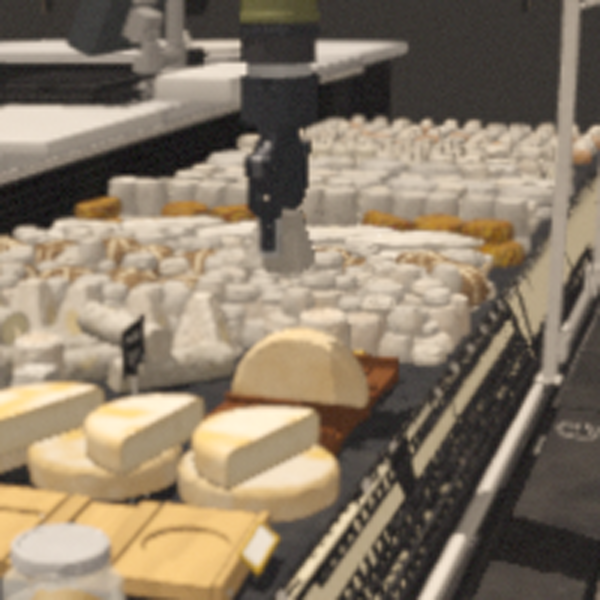

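```bash
python3 -m pendant '[[0.3,[0,-1,8],0],[0.3,[0,-1,24],0],[0.3,[0,-1,44],0],[0.3,[0,-1,66],0],[0.3,[0,-1,88],0],[0.3,[0,-1,110],0],[0.3,[0,-1,128],0],[0.3,[0,-1,142],0],[0.3,[0,-1,151],0],[0.3,[0,-1,156],0],[0.3,[0,-1,158],0],[0.3,[0,-1,159],0],[0.3,[0,-1,160],0],[0.3,[0,-1,161],0],[0.3,[0,-1,161],0]]' 60;python3 -m pendant '[[0.3,[0,0,1],0],[0.3,[0,0,1],0],[0.3,[0,0,1],0]]' 60
```

```text
t: 30.62
tcp_pos: [0.5454, -0.2368, 0.0479]
tool_rot: [[-1.0, -0.004, 0.001], [-0.004, 1.0, -0.0], [-0.001, -0.0, -1.0]]
force: [-0.1, 0.5, -1.8]
finger_gap: 0.0471
t: 30.87
tcp_pos: [0.5454, -0.2369, 0.0467]
tool_rot: [[-1.0, -0.004, 0.001], [-0.004, 1.0, -0.0], [-0.001, -0.0, -1.0]]
force: [0.9, 0.7, -0.3]
finger_gap: 0.0468
```

```bash
python3 -m pendant '[[0.3,[0,0,1],0],[0.3,[0,0,1],0],[0.3,[0,0,1],0]]' 60;python3 -m pendant '[[0.1,[0,0,0],0],[-0.1,[0,0,0],0],[-0.3,[0,0,0],0],[-0.5,[0,0,0],0],[-0.5,[0,0,0],0],[-0.5,[0,0,0],0],[-0.5,[0,0,-12],0],[-0.5,[0,0,-35],0],[-0.5,[0,0,-70],0],[-0.5,[0,0,-110],0],[-0.5,[0,0,-150],0],[-0.5,[0,0,-185],0],[-0.5,[0,0,-200],0],[-0.5,[0,0,-200],0],[-0.5,[0,0,-200],0]]' 60
python3 - <<'E'
from h import *
np.set_printoptions(precision=4,suppress=True)
c=vision.capture("wrist"); cv2.imwrite("pics/w10.png",c["color"])
s=vision.capture("side"); cv2.imwrite("pics/s10.png",cv2.resize(s["color"][60:260,280:480],None,fx=3,fy=3,interpolation=cv2.INTER_CUBIC))
t=vision.capture("top"); cv2.imwrite("pics/t10.png",cv2.resize(t["color"][100:280,170:550],None,fx=2,fy=2))
for k in (c,s,t):
  for n in ["half","drum","brick","rack","jar","price_stand"]:
    R=tip_of(k,n); print(n,[(world(k,d["at"]).round(4).tolist(),round(d["confidence"],2)) for d in R[:2]])
go()
E
```

```text
t: 31.12
tcp_pos: [0.5454, -0.2369, 0.0466]
tool_rot: [[-1.0, -0.004, 0.001], [-0.004, 1.0, -0.001], [-0.001, -0.001, -1.0]]
force: [-2.2, 0.8, 7.6]
finger_gap: 0.0469
t: 32.37
tcp_pos: [0.5456, -0.2369, 0.2469]
tool_rot: [[-1.0, -0.004, 0.003], [-0.004, 1.0, -0.001], [-0.003, -0.001, -1.0]]
force: [-0.2, 0.3, -0.3]
finger_gap: 0.064
half [([0.543, -0.328, 0.0153], 0.58)]
drum [([0.5501, -0.4118, 0.0154], 0.74)]
brick [([0.5457, -0.2355, 0.0147], 0.68)]
rack [([0.5452, -0.3242, -0.0037], 0.96)]
jar []
price_stand [([0.702, -0.2404, -0.0044], 0.63)]
half [([0.5099, 0.0906, 0.0066], 0.73), ([0.5459, -0.3236, 0.0189], 0.71)]
drum [([0.508, 0.3048, -0.0015], 0.73), ([0.5447, -0.4104, 0.0175], 0.72)]
brick [([0.5444, -0.2305, 0.0207], 0.73)]
rack [([0.5442, -0.3277, -0.0003], 0.97)]
jar [([0.5123, 0.3013, -0.0004], 0.75)]
price_stand []
half [([0.5457, -0.32, 0.0203], 0.86)]
drum []
brick [([0.5425, -0.2304, 0.0155], 0.84), ([0.5111, 0.0943, 0.0082], 0.59)]
rack [([0.5444, -0.3236, -0.0007], 0.88)]
jar [([0.5114, 0.306, -0.0018], 0.82)]
price_stand [([0.5951, 0.0981, 0.0093], 0.63)]
t 33.42 p [ 0.545  -0.2367  0.2453] yaw -179.78 q [-23.5  17.4  -4.1  68.5   0.  -23.7] F [-0.1  0.1  0. ] gap 0.0643
```

View pics/w10.png

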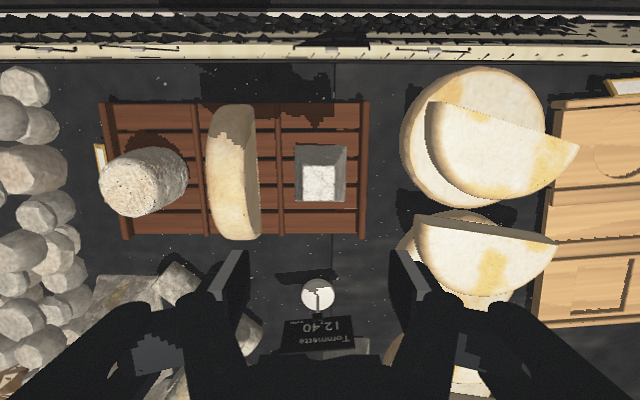

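View pics/t10.png

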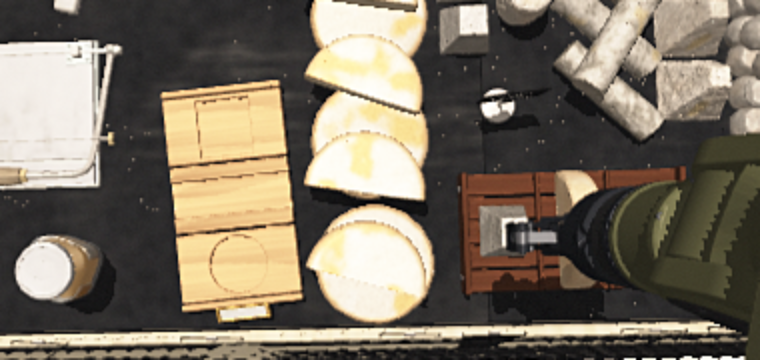

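View pics/s10.png

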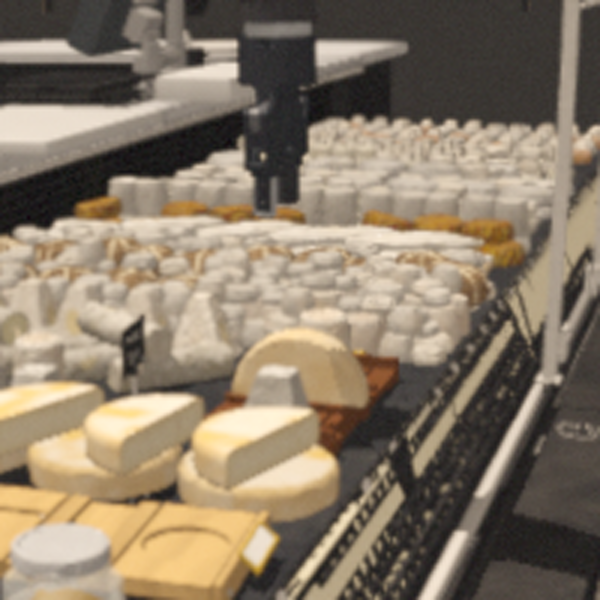

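```bash
python3 -c "
from plant import job; print(job.job_done())"
```

```text
the job is handed in; nothing more can be done
None
```

All three cheeses are on the rack in tasting order from its card holder: drum in the holder-end bay, half wheel in the middle, brick in the far bay. I handed the job in at about 33 s of the 88 s allowed.

- **Placing:** Each cheese was lowered in about 1 mm steps until the wrist force showed contact, then released. The gripper was up at 0.245 m, clear of everything, when I handed in.
- **Last position checks:** The final pictures show all three upright. The half wheel lies lengthwise, and by the wrist picture the brick is central in its bay. The drum read about (0.545–0.550, −0.411), the half wheel (0.543–0.546, −0.320 to −0.328) and the brick (0.543–0.546, −0.231 to −0.236). The bay centres I measured are about (0.545, −0.408), (0.545, −0.322) and (0.545, −0.236). Every reading is within about 6 mm of its centre, inside the tolerances.
- **Jar and price stand:** Both read within about 5 mm of their starting positions, which is within the camera error.
- **Checks that disagreed:**
  - In the last top picture the arm hid the drum, so no drum was found there.
  - Some detector results were plainly false, such as "drum" at the jar and "price stand" or "half" on the empty tray. I set those aside because the pictures contradicted them.

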